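# Clip the lid on a detector housing and check it is home

### The arm

A 7-joint arm with a two-finger parallel gripper is mounted at the origin on the work surface. World frame = base frame: x ahead of the robot, y to its left, z up, the work surface at z = 0. Lengths are in m, angles in rad, forces in N, time in s.
With the tool pointing down it reaches from about 0.35 to 0.9 m from the base axis. Payload 8.1 kg.
Tool frame: the origin (TCP) lies between the finger pads; the fingertips stand 25 mm ahead of it and the grasp point (between the pads) lies 6 mm ahead of it; z points along the fingers, y is the direction in which the jaws open and shut (so a half turn about z gives the same grasp; the last joint's range is limited). The gripper opens to 92 mm and grips with 3 to 60 N. Pads are 19 mm wide; open, the fingers measure 130 mm over their backs; the gripper's body (75 mm by 190 mm) begins 47 mm behind the grasp point.
Start: joints at [1.199, 0.434, 0.025, 1.573, -0.012, 1.134, -0.075], TCP at [0.166, -0.603, 0.252] pointing down, gripper open.
Joint ranges: [-2.62, 2.62], [-0.44, 2.09], [-1.27, 1.32], [0.08, 2.57], [-1.32, 4.46], [0.12, 2], [-2.74, 2.74]. Speed limits (rad/s): [2.22, 2.22, 3.01, 3.01, 3.14, 3.14, 3.14].

### API

Orientations are given as a rotation vector (axis times angle).
In Python, from cell import * gives the robot as it stands.
- The arm moves only by the shell command python3 -m jog 'ROWS' [FORCE]. ROWS is JSON, one flat list of numbers, 5 for each row, row after row: the finger opening in mm, from 0 to 91.8, then the shift along the tool's x, y, z in units of 40 mm (1.0 is 40 mm), then the turn about the tool's z in units of 6 degrees (1.0 is 6 degrees). A call has 1 to 20 rows; each row shifts and turns the pose as measured when the row begins, along the tool's axes as they then stand; what a row does not reach is not made up. A row lasts 1/12 s, in which the tool goes at most 41.7 mm and 7.16 degrees, less where a joint would pass 70% of its speed; a pose out of reach is approached as far as the arm can. A call is refused whole if a number of a shift passes 1 or a number of a turn 1, either way. A call with a gripper value outside its range is refused whole. The fingers move at their own pace and stop on an object; FORCE is the grip in N (left out, the last holds). Time passes only in rows, so rows that do not move let the fingers close. It gives the time, the measured TCP pose, the force and the opening at its end, in the units of the state.
- observe(): the state, without advancing time (a new reading comes with each control period).
- get_image(name): name is "scene" or "top" or "wrist"; returns the picture (384x512x3 uint8, red, green, blue); there is no depth.
- camera_params(name): a dict with "intrinsics" (3x3 intrinsics, pixels), "xyz" and "orientation" of the camera in the world. Camera axes: x right, y down, z forward; pixel columns grow to the right and rows downward; lengths in m; the calibration is good to about 2 mm. A picture is of the moment at which its call begins: read the wrist's pose just before it. camera_params takes no time and is no camera call; for the wrist camera it gives the pose at the moment of the call.
- sign_off(): hands the job in, once; it reports no verdict.
The state is a dict: "clock": time; "joints": joint angles; "dq": joint speeds; "joint_efforts": joint torques, N m; "position": TCP position; "ee_rot": TCP orientation; "force": force on the tool from outside, world axes, zero at the start; "ft_torque": the same for the moment, N m; "width": opening from 0.0 (shut) to 1.0 (fully open).
Only numpy, scipy, OpenCV 4.12 (cv2) and the standard library are available. Lean on these libraries where they do the work, as an engineer would, in place of code of your own. Each camera call takes 0.05 s, during which the arm holds its last target. There are 200 camera calls.

### The job

Put the loose lid on the open detector housing and press it down over its catches until it has clipped fully home at all four corners. Take the hand off, then confirm it with a check push of about 20 N (2 kg) straight down on top of the lid, held for a second. The optics are delicate: never push the lid down with more than 40 N, and leave the other things on the bench alone.

Things in the scene. Friction and masses are not known exactly. Their poses are not given: they have to be found in the camera images.
- lid_handle (a point): Centre of the lid's black bar handle, in the lid's middle: 70 mm along the lid's x, 14 mm wide (y), 12 mm high, its top 8 mm above this point and its underside 4 mm below, on two feet. The lid's flat top is 19 mm and its lower edge 41 mm below this point. Home on the housing, this point is 23 mm above the rim. z up.
- housing_rim (a point): Centre of the open mouth of the housing, an aluminium box 140 mm (x) by 100 mm (y) outside, walls 5 mm, at rim height, 72 mm above the bench; the optics inside stay below it. Lid x goes along housing x, either way round. The skirt goes outside the walls with 2.5 mm play each side in x, 1.5 mm in y. Fully home, the lid's flat top is 4 mm above this point.
- lid_c0 (a point): Point on the lid's flat top over a catch: 45 mm to the lid's -x and 46 mm to its -y from the middle. A good place to press: a corner takes some 8 to 20 N to snap over its ball, then drops home and gives no further; its neighbour may go with it or stay up, and the far side stays up. Pressing the middle works all four catches at once and takes more. Home: 4 mm above the rim.
- lid_c1 (a point): The same at the lid's -x, +y corner.
- lid_c2 (a point): The same at the lid's +x, -y corner.
- lid_c3 (a point): The same at the lid's +x, +y corner.
- lid: Loose aluminium lid (0.2 to 0.36 kg), skirt down on the bench at the start: 151 mm (x) by 116 mm (y), flat top 4 mm thick, with a skirt 18 mm deep hanging below it all round. The same either way round (half turn about z). Origin on the middle, level with the skirt's lower edge, 41 mm below the handle's centre.
- lens_post: Bystander: a lens in a round black holder on a steel post, 73 mm high, foot 40 mm across; origin under its foot.
- driver: Bystander: a screwdriver about 160 mm long lying on the bench.
- weight: Bystander: a steel cylinder 44 mm across and 40 mm high; origin under its centre.
- housing (a joint): The housing stands on a stiff load plate: how far (m) it is pressed down, 0.025 mm per N, lid's weight included (about 0.0005 at a 20 N push). Too little to see or to read through the noise: go by the felt force. Catches: four sprung steel balls in the long walls, 10.5 mm below the rim, 90 mm apart in x; the unclipped lid rests on them some 6 to 12 mm too high.
Not all that is in view belongs to the job. Leave any pink or red look-alike of the lid alone.

How it is judged:
By the outcome, as a careful person would: the job done as asked, in the order asked, and still so for the second after the job is handed in, with the robot touching nothing.
It also fails if it takes over 67 s, if anything falls off the work surface, if the arm or the gripper's body presses on something with over 40 N, if the wrist force passes 120 N, or if a joint passes its speed limit or range.

## Working session

There is one attempt and no reset: what is moved stays moved. The work goes in short steps, Python scripts to look and compute and a shell command to move; the robot and the scene stay as the last step left them, time stands still between calls to the robot, and variables do not carry over. Pictures are saved under pics/ and viewed, about 8 in all and at most 12, crops included, and the job is handed in when it is done.

```bash
mkdir -p pics; ls
cat > h.py <<'E'
from cell import *
import numpy as np, cv2
from scipy.spatial.transform import Rotation as R
def cam(n):
    p=camera_params(n); o=np.array(p["orientation"],float)
    Rm=R.from_rotvec(o).as_matrix() if o.size==3 else (o if o.shape==(3,3) else R.from_quat(o).as_matrix())
    return np.array(p["intrinsics"]),np.array(p["xyz"]),Rm
def back(c,u,v,z):
    K,t,Rm=c; d=Rm@np.linalg.inv(K)@[u,v,1]; return t+d*(z-t[2])/d[2]
def proj(c,P):
    K,t,Rm=c; q=K@(Rm.T@(np.array(P)-t)); return q[:2]/q[2]
def snap(n,f,crop=None,s=1):
    im=get_image(n)[:,:,::-1]
    if crop: x0,y0,x1,y1=crop; im=im[y0:y1,x0:x1]
    cv2.imwrite("pics/"+f,cv2.resize(im,None,fx=s,fy=s,interpolation=cv2.INTER_CUBIC))
E
python3 - <<'E'
from h import *
a=get_image("scene");b=get_image("top")
cv2.imwrite("pics/a.png",np.ascontiguousarray(a[:,:,::-1]))
cv2.imwrite("pics/b.png",cv2.resize(np.ascontiguousarray(b[:,:,::-1]),(800,600),interpolation=cv2.INTER_CUBIC))
print(camera_params("top"));print(camera_params("wrist")); o=observe();print(o)
E
```

```text
pics
{'intrinsics': array([[351.09386951,   0.        , 257.50152589],
       [  0.        , 351.09386951, 192.26329846],
       [  0.        ,   0.        ,   1.        ]]), 'xyz': array([ 0.43700784, -0.05817276,  0.91825812]), 'orientation': array([-2.15515908,  2.15704037, -0.15233677])}
{'intrinsics': array([[327.8317629 ,   0.        , 252.28090457],
       [  0.        , 327.8317629 , 188.00929861],
       [  0.        ,   0.        ,   1.        ]]), 'xyz': array([ 0.24317238, -0.5816838 ,  0.38345325]), 'orientation': array([ 2.30219984, -1.75415446, -0.2630782 ])}
{'clock': 0.1, 'joints': array([ 1.19943116,  0.43515343,  0.02498494,  1.57398523, -0.0115996 ,
        1.13400152, -0.07511202]), 'dq': array([ 1.11622994e-03, -1.38616478e-03,  2.02457953e-04, -2.76663539e-03,
        5.30110783e-06,  9.03160811e-05, -1.32435124e-04]), 'joint_efforts': array([ 3.55685013e-03, -6.69127464e+01,  9.88464430e-01, -3.15149403e+01,
       -6.04372378e-02,  3.74256622e-02,  1.54255480e-05]), 'position': array([ 0.16579957, -0.60217773,  0.25103156]), 'ee_rot': array([-3.11193452e+00, -4.20580726e-01,  5.00593236e-04]), 'force': array([ 0.56576932, -0.45022407, -0.39192738]), 'ft_torque': array([-0.03408222,  0.04562721, -0.03601902]), 'width': 1.0021002511081414}
```

View pics/b.png

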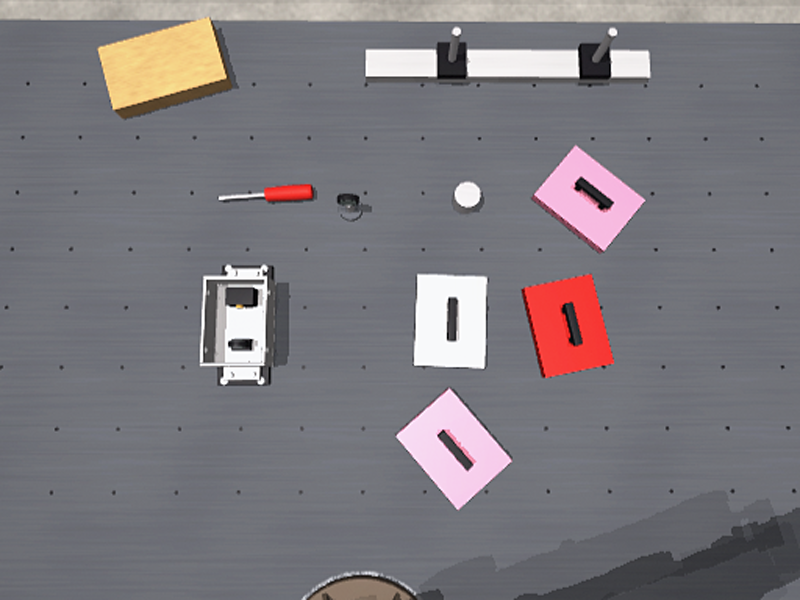

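View pics/a.png

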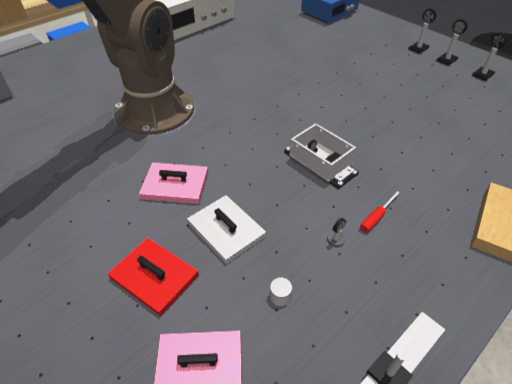

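The top view (800x600) shows four lid-like things: white (452,320), pink (455,450), pink (590,195) and red (568,325). The white one fits, being bare aluminium. The open housing is at about (236,322). I'll confirm with one enlarged crop covering both.

Run:
```python
from h import *
snap("top","c.png",(120,160,320,250),4)
```

```text
(no output)
```

View pics/c.png

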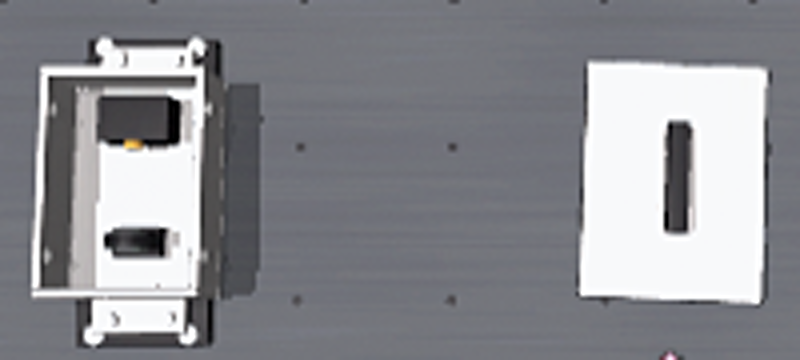

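The crop shows the plain white lid with its bar handle centred at (678,177). Its corners are about (588,62), (768,68), (763,304) and (580,296). The housing rim's outer corners are (41,67), (204,67), (197,297) and (32,296).

Run:
```python
from h import *
c=cam("top")
def f(pts,z): return np.array([back(c,120+x/4-.375,160+y/4-.375,z) for x,y in pts])
for n,pts,z in [("rim",[(41,67),(204,67),(197,297),(32,296)],.072),("lid",[(588,62),(768,68),(763,304),(580,296)],.022),("handle",[(667,121),(691,121),(690,232),(665,232)],.049)]:
    P=f(pts,z); d=(P[0]+P[1]-P[2]-P[3])/2; e=(P[0]+P[3]-P[1]-P[2])/2
    print(n,P.mean(0).round(4),"len",np.linalg.norm(d).round(4),np.linalg.norm(e).round(4),"ang x",np.degrees(np.arctan2(d[1],d[0])).round(2),"ang from y",(np.degrees(np.arctan2(e[1],e[0]))-90).round(2))
o=observe(); M=R.from_rotvec(o["ee_rot"]).as_matrix();print(M.round(3)); 
print("tool x world angle",np.degrees(np.arctan2(M[1,0],M[0,0])))
P=np.array([.437,-.13,.2]);print((M.T@(P-o["position"])/.04).round(2))
```

```text
rim [0.5201 0.1965 0.072 ] len 0.1391 0.0988 ang x 0.28 ang from y -0.21
lid [ 0.5243 -0.1443  0.022 ] len 0.1514 0.1165 ang x -2.33 ang from y -2.25
handle [ 0.5248 -0.1439  0.049 ] len 0.0694 0.0153 ang x -1.54 ang from y -0.03
[[ 0.964  0.266 -0.   ]
 [ 0.266 -0.964  0.001]
 [-0.    -0.001 -1.   ]]
tool x world angle 15.397270024096516
[ 9.67 -9.58  1.29]
```

```bash
python3 -m jog '[60,0.8,-0.6,0.1,0.98, 60,0.75,-0.66,0.1,0.98, 60,0.68,-0.72,0.1,0.98, 60,0.58,-0.8,0.15,0, 60,0.58,-0.8,0.15,0, 60,0.58,-0.8,0.15,0, 60,0.58,-0.8,0.15,0, 60,0.58,-0.8,0.15,0, 60,0.58,-0.8,0.15,0, 60,0.58,-0.8,0.15,0, 60,0.58,-0.8,0.15,0, 60,0.58,-0.8,0.15,0, 60,0.58,-0.8,0.15,0, 60,0.58,-0.8,0.15,0, 60,0,0,0,0, 60,0,0,0,0]'
cat >> h.py <<'E'
def go(P,ang=None):
    o=observe(); M=R.from_rotvec(o["ee_rot"]).as_matrix(); a=np.degrees(np.arctan2(M[1,0],M[0,0]))
    print("t",round(o["clock"],2),"pos",np.array(o["position"]).round(4),"ang",a.round(2),"tilt",M[:2,2].round(4),"F",np.array(o["force"]).round(1),"T",np.array(o["ft_torque"]).round(2),"w",round(o["width"]*91.8,1))
    if ang is not None:
        print("turn",((a-ang)/6).round(2))
    print("shift",(M.T@(np.array(P)-o["position"])/.04).round(3))
E
python3 -c "
from h import *
go([.5245,-.144,.12],-2.2)"
```

```text
clock: 1.48
position: [0.5252, -0.1539, 0.1646]
ee_rot: [-3.139, 0.095, 0.006]
force: [-1.3, -1.5, 0.2]
width: 0.656
t 1.48 pos [ 0.5252 -0.1539  0.1646] ang -3.48 tilt [-0.0041  0.0008] F [-1.3 -1.5  0.2] T [-0.06  0.07  0.03] w 60.2
turn -0.21
shift [-0.027 -0.245  1.116]
```

```bash
python3 -m jog '[60,0,-0.24,0.5,-0.2, 60,0,0,0,0, 60,0,0,0,0]'; python3 -c "
from h import *
go([.5245,-.144,.051],-2.2)
c=cam('wrist')
print([proj(c,p).round(0) for p in ([.5245,-.144,.049],[.56,-.144,.049],[.49,-.144,.049])])
snap('wrist','d.png',None,1.5)"
```

```text
clock: 1.73
position: [0.5257, -0.1443, 0.1445]
ee_rot: [-3.14, 0.06, 0.006]
force: [0.5, -0.7, 0.7]
width: 0.654
t 1.73 pos [ 0.5257 -0.1443  0.1445] ang -2.19 tilt [-0.004   0.0007] F [ 0.5 -0.7  0.7] T [-0.01 -0.03 -0.03] w 60.0
turn 0.0
shift [-0.022 -0.006  2.338]
[array([251., 203.]), array([249., 155.]), array([253., 245.])]
```

View pics/d.png

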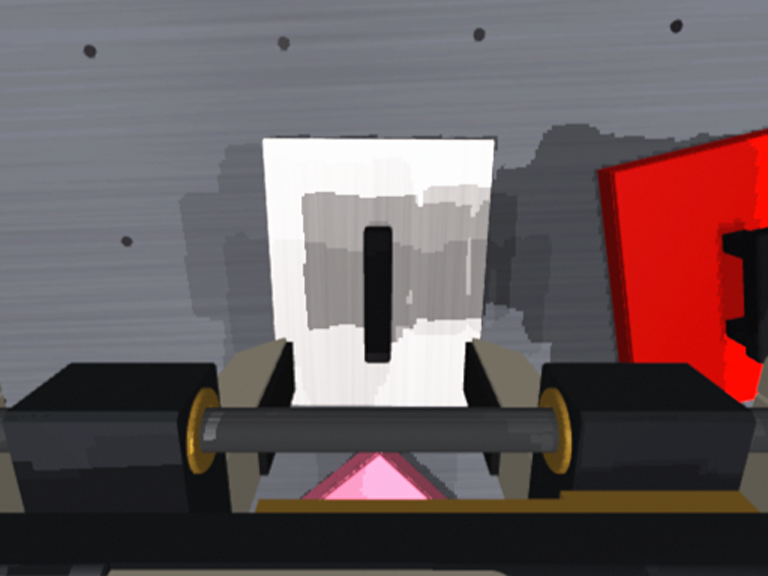

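The wrist view shows the white lid's handle under the jaws at x about 378, spanning rows 226 to 362. That is within 3 mm of the prediction and aligned, so I'll descend.

```bash
python3 -m jog '[60,0.04,0,0.8,0, 60,0,0,0.8,0, 60,0,0,0.5,0, 60,0,0,0.1,0, 60,0,0,0,0]' 25; python3 -c "
from h import *
go([.5265,-.144,.051],-2.2)"
```

```text
clock: 2.2
position: [0.5281, -0.1523, 0.0593]
ee_rot: [3.137, -0.078, 0.005]
force: [0.5, -0.0, 0.0]
width: 0.656
t 2.2 pos [ 0.5281 -0.1523  0.0593] ang -2.85 tilt [ 0.0031 -0.0036] F [ 0.5 -0.   0. ] T [-0.01  0.06 -0.01] w 60.2
turn -0.11
shift [-0.052 -0.205  0.207]
```

```bash
python3 -m jog '[60,-0.04,-0.2,0.1,-0.1, 60,0,0,0.1,0, 60,0,0,0,0, 60,0,0,0,0]'; python3 -c "
from h import *
go([.5265,-.144,.051],-2.2)"
```

```text
clock: 2.53
position: [0.5285, -0.1457, 0.055]
ee_rot: [3.136, -0.065, 0.013]
force: [-0.4, -0.2, -0.4]
width: 0.654
t 2.53 pos [ 0.5285 -0.1457  0.055 ] ang -2.38 tilt [ 0.0079 -0.0053] F [-0.4 -0.2 -0.4] T [ 0.07  0.06 -0.01] w 60.0
turn -0.03
shift [-0.053 -0.04   0.098]
```

```bash
python3 -m jog '[60,-0.05,-0.04,0.1,0, 60,0,0,0,0, 0,0,0,0,0, 0,0,0,0,0, 0,0,0,0,0, 0,0,0,0,0, 0,0,0,0,0, 0,0,0,0,0]' 25; python3 -c "
from h import *
go([.5265,-.144,.051],-2.2)"
```

```text
clock: 3.2
position: [0.5279, -0.1439, 0.0528]
ee_rot: [3.135, -0.064, 0.018]
force: [-0.6, -0.8, 0.3]
width: 0.268
t 3.2 pos [ 0.5279 -0.1439  0.0528] ang -2.35 tilt [ 0.0116 -0.0061] F [-0.6 -0.8  0.3] T [0.04 0.04 0.01] w 24.6
turn -0.03
shift [-0.036  0.003  0.045]
```

```bash
python3 -m jog '[0,0,0,0,0, 0,0,0,0,0, 0,0,0,0,0, 0,0,0,0,0, 0,0,0,0,0]' 40; python3 -c "
from h import *
go([.5265,-.144,.051],-2.2)"; python3 -m jog '[0,0,0,-0.4,0, 0,0,0,-0.8,0, 0,0,0,-0.8,0, 0,0,0,-0.8,0, 0,0,0,-0.8,0,0,0,0,0,0,0,0,0,0,0]';python3 -c "
from h import *
go([.5201,.1965,.18],0)
snap('wrist','e.png',None,1.5)"
```

```text
clock: 3.62
position: [0.528, -0.144, 0.0528]
ee_rot: [3.135, -0.065, 0.018]
force: [-1.3, 0.5, 0.4]
width: 0.149
t 3.62 pos [ 0.528  -0.144   0.0528] ang -2.36 tilt [ 0.0116 -0.006 ] F [-1.3  0.5  0.4] T [ 0.04  0.05 -0.01] w 13.7
turn -0.03
shift [-0.037  0.001  0.045]
clock: 4.2
position: [0.5229, -0.1424, 0.1995]
ee_rot: [3.137, -0.064, 0.003]
force: [-1.0, -0.2, -3.0]
width: 0.147
t 4.2 pos [ 0.5229 -0.1424  0.1995] ang -2.33 tilt [ 0.002  -0.0041] F [-1.  -0.2 -3. ] T [ 0.02  0.06 -0.03] w 13.5
turn -0.39
shift [-0.415 -8.466  0.453]
```

View pics/e.png

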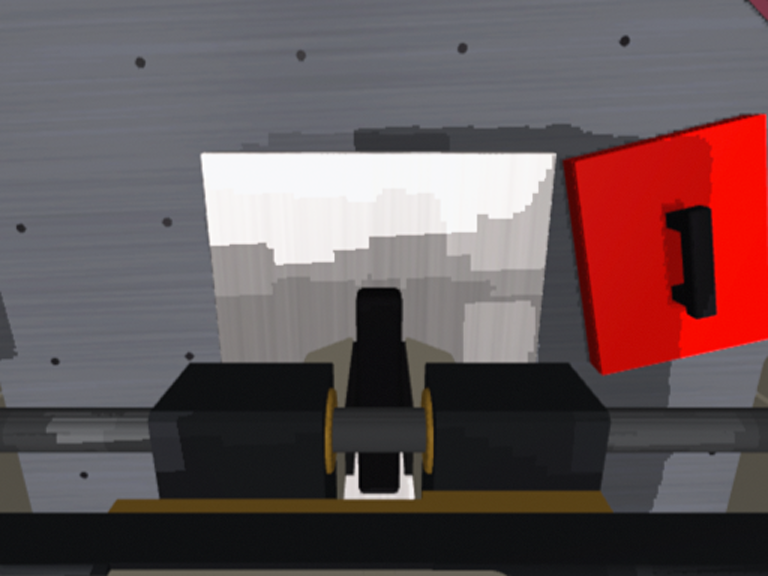

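The lid is held level, with its far top edge from (201,153) to (556,153). Next I'll compute its in-hand pose.

```bash
python3 -c "
from h import *
c=cam('wrist');o=observe();M=R.from_rotvec(o['ee_rot']).as_matrix();z=o['position'][2]-.0308
a,b=[back(c,(u-.25)/1.5,(v-.25)/1.5,z) for u,v in((201,153),(556,153))]
a,b=[M.T@(p-o['position']) for p in(a,b)]
print(a.round(4),b.round(4),'len',np.linalg.norm(a-b),'ang of edge deg',np.degrees(np.arctan2((b-a)[0],(b-a)[1])),'centre',((a+b)/2-[.0755,0,0]).round(4))
print(c[1]-o['position'],c[2].round(2))
"
```

```text
[ 0.0737 -0.0566  0.0308] [0.0737 0.0576 0.0313] len 0.11419696913462102 ang of edge deg -0.025001850747757327 centre [-0.0018  0.0005  0.031 ]
[ 0.07968321 -0.0030414   0.13264819] [[-0.04 -0.96 -0.29]
 [-1.    0.04  0.01]
 [ 0.    0.29 -0.96]]
```

```bash
python3 -m jog '[0,-0.03,-0.95,0,-0.2, 0,-0.03,-0.98,0,-0.15, 0,-0.03,-0.98,0,0, 0,-0.03,-0.98,0,0, 0,-0.03,-0.98,0,0, 0,-0.03,-0.98,0,0, 0,0,0,0,0, 0,0,0,0,0]';python3 -c "
from h import *
go([.5201,.1965,.18],0)
c=cam('wrist')
print([proj(c,[.52+i*.07,.1965+j*.05,.072]).round(0) for i in(-1,1) for j in(-1,1)])
"
```

```text
clock: 4.92
position: [0.514, 0.0975, 0.1866]
ee_rot: [3.134, -0.015, -0.019]
force: [-0.0, -1.6, -3.2]
width: 0.144
t 4.92 pos [0.514  0.0975 0.1866] ang -0.54 tilt [-0.0123 -0.0073] F [-0.  -1.6 -3.2] T [-0.04 -0.02 -0.  ] w 13.2
turn -0.09
shift [ 0.131 -2.477  0.145]
[array([194., 264.]), array([ 76., 266.]), array([181.,  93.]), array([42., 94.])]
```

```bash
python3 -c "
from h import *
go([.5201,.1965,.18],0)
snap('wrist','f.png',(0,60,250,310),2.4)"
```

```text
t 4.92 pos [0.514  0.0975 0.1866] ang -0.54 tilt [-0.0123 -0.0073] F [-0.  -1.6 -3.2] T [-0.04 -0.02 -0.  ] w 13.2
turn -0.09
shift [ 0.131 -2.477  0.145]
```

View pics/f.png

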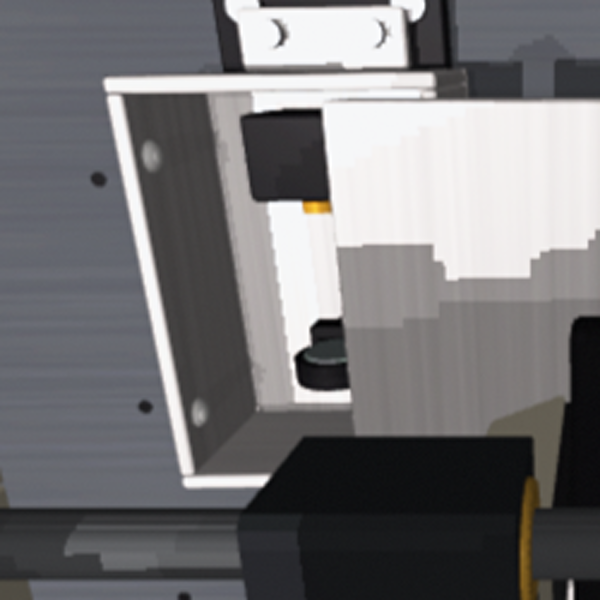

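The crop shows the housing rim's outer corners: far-left (105,79), far-right (437,72) and near-left (184,487).

```bash
python3 -c "
from h import *
c=cam('wrist')
a,b,d=[back(c,(x+.5)/2.4-.5,60+(y+.5)/2.4-.5,.072) for x,y in((105,79),(437,72),(184,487))]
print(a.round(4),b.round(4),d.round(4),np.linalg.norm(a-b),np.linalg.norm(a-d),np.degrees(np.arctan2((a-d)[1],(a-d)[0])),np.degrees(np.arctan2((a-b)[1],(a-b)[0]))-90,'centre',((b+d)/2).round(4))
"
```

```text
[0.5905 0.2464 0.072 ] [0.5916 0.1471 0.072 ] [0.4524 0.2465 0.072 ] 0.09929060541250274 0.1381180759024037 -0.05759774607128677 0.6457413863506503 centre [0.522  0.1968 0.072 ]
```

```bash
python3 -m jog '[0,0.04,-0.8,0.1,-0.1, 0,0.04,-0.8,0.1,0, 0,0.04,-0.6,0.1,0, 0,0,-0.2,0.1,0, 0,0,0,0.3,0, 0,0,0,0,0, 0,0,0,0,0]';python3 -c "
from h import *
go([.523,.197,.132],0.1)
"
```

```text
clock: 5.55
position: [0.5184, 0.1878, 0.1507]
ee_rot: [3.129, -0.015, -0.032]
force: [-0.4, 0.4, -1.0]
width: 0.145
t 5.55 pos [0.5184 0.1878 0.1507] ang -0.55 tilt [-0.0206 -0.0122] F [-0.4  0.4 -1. ] T [ 0.05 -0.08 -0.03] w 13.3
turn -0.11
shift [ 0.121 -0.236  0.462]
```

```bash
python3 -m jog '[0,0.12,-0.24,0.1,-0.1, 0,0,0,0.2,0, 0,0,0,0,0, 0,0,0,0,0]';python3 -c "
from h import *
go([.523,.197,.128],0.1)
"
```

```text
clock: 5.88
position: [0.5248, 0.1939, 0.1376]
ee_rot: [3.128, -0.006, -0.032]
force: [-0.5, -0.2, -2.0]
width: 0.147
t 5.88 pos [0.5248 0.1939 0.1376] ang -0.21 tilt [-0.0205 -0.0138] F [-0.5 -0.2 -2. ] T [ 0.05 -0.07 -0.05] w 13.5
turn -0.05
shift [-0.039 -0.08   0.24 ]
```

```bash
python3 -m jog '[0,-0.03,-0.1,0.1,-0.05, 0,0,0,0,0, 0,0,0,0,0]';python3 -c "
from h import *
go([.5235,.1977,.128],0.1)
c=cam('wrist')
print([proj(c,[.521+i*.07,.1967+j*.05,.072]).round(0) for i in(-1,1) for j in(-1,1)])
snap('wrist','g.png',None,1.5)
"
```

```text
clock: 6.13
position: [0.5237, 0.1973, 0.1335]
ee_rot: [3.127, 0.001, -0.032]
force: [-0.6, -1.0, -2.6]
width: 0.148
t 6.13 pos [0.5237 0.1973 0.1335] ang 0.04 tilt [-0.0202 -0.0141] F [-0.6 -1.  -2.6] T [ 0.04 -0.06 -0.01] w 13.6
turn -0.01
shift [-0.002 -0.012  0.136]
[array([322., 312.]), array([180., 313.]), array([338., 109.]), array([163., 109.])]
```

View pics/g.png

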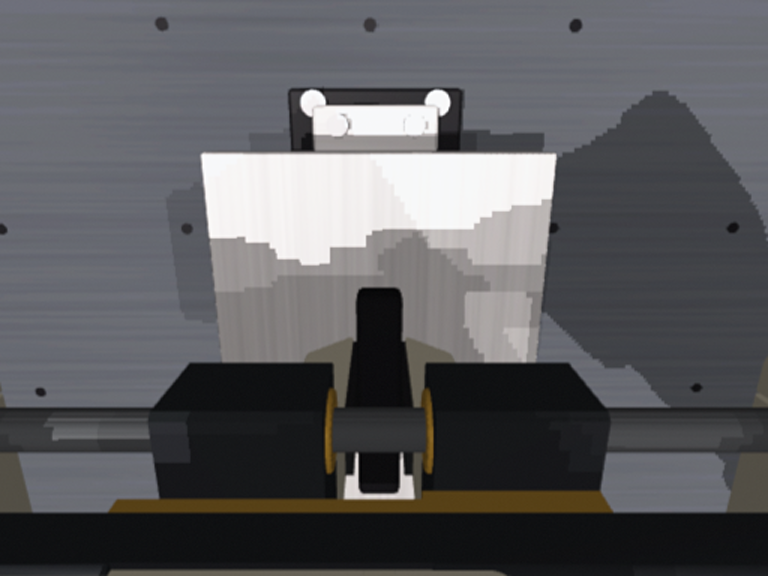

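The lid sits over the housing within the measured tolerance, with its edges unchanged in the hand. I'll lower it gently.

```bash
python3 -m jog '[0,0,-0.015,0.12,0, 0,0,0,0.12,0, 0,0,0,0.08,0]';python3 -c "
from h import *
go([.5236,.1977,.115],0.1)"; python3 -m jog '[0,0,0,0,0, 0,0,0,0.08,0]';python3 -c "
from h import *
go([.5236,.1977,.115],0.1)"
```

```text
clock: 6.43
position: [0.5238, 0.1983, 0.1208]
ee_rot: [3.128, 0.002, -0.029]
force: [0.4, -0.7, -2.6]
width: 0.147
t 6.43 pos [0.5238 0.1983 0.1208] ang 0.06 tilt [-0.0182 -0.0131] F [ 0.4 -0.7 -2.6] T [-0.01 -0.01 -0.  ] w 13.5
turn -0.01
shift [-0.003  0.013  0.145]
clock: 6.6
position: [0.5236, 0.1982, 0.117]
ee_rot: [3.128, 0.002, -0.029]
force: [-2.6, 0.7, 7.6]
width: 0.148
t 6.6 pos [0.5236 0.1982 0.117 ] ang 0.07 tilt [-0.0187 -0.0133] F [-2.6  0.7  7.6] T [0.11 0.4  0.01] w 13.6
turn -0.01
shift [0.002 0.013 0.049]
```

```bash
python3 -m jog '[40,0,0,0,0, 40,0,0,0,0, 40,0,0,0,0, 40,0,0,0,0, 40,0,0,0,0]';python3 -c "
from h import *
go([.5236,.1977,.115],0.1)"; python3 -m jog '[40,0,0,-0.4,0, 40,0,0,-0.6,0, 40,0,0,-0.6,0, 40,0,0,-0.4,0, 40,0,0,0,0]';python3 -c "
from h import *
go([.5236,.1977,.15],0.1)
a=get_image('wrist')[:,:,::-1]; b=get_image('scene')[100:220,250:390,::-1]
cv2.imwrite('pics/i.png',np.hstack([cv2.resize(a,(512,384)),cv2.resize(b,(280,240),interpolation=cv2.INTER_CUBIC)[:,:].copy() if 0 else cv2.copyMakeBorder(cv2.resize(b,(280,240),interpolation=cv2.INTER_CUBIC),0,144,0,0,cv2.BORDER_CONSTANT)]))
"
```

```text
clock: 7.02
position: [0.5242, 0.1985, 0.1172]
ee_rot: [3.129, 0.002, -0.027]
force: [-0.8, 1.5, -0.5]
width: 0.422
t 7.02 pos [0.5242 0.1985 0.1172] ang 0.06 tilt [-0.0174 -0.0127] F [-0.8  1.5 -0.5] T [ 0.02  0.06 -0.03] w 38.7
turn -0.01
shift [-0.015  0.02   0.056]
clock: 7.43
position: [0.5248, 0.1991, 0.1995]
ee_rot: [3.128, 0.002, -0.032]
force: [1.3, 0.6, -0.3]
width: 0.432
t 7.43 pos [0.5248 0.1991 0.1995] ang 0.06 tilt [-0.0205 -0.0139] F [ 1.3  0.6 -0.3] T [ 0.07 -0.05 -0.  ] w 39.7
turn -0.01
shift [-0.005  0.017  1.239]
```

View pics/i.png

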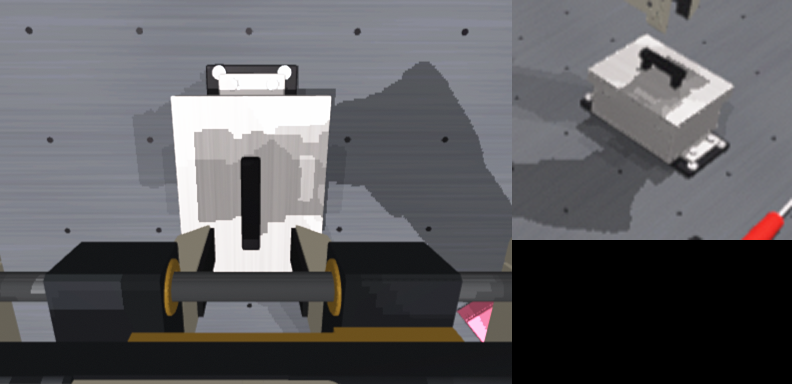

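The lid is seated on the housing, about square and still high. Next I'll close the fingers and go to the −x,−y corner.

```bash
python3 -m jog '[0,-0.4,0.4,0,0, 0,-0.4,0.4,0,0, 0,-0.4,0.4,0.2,0, 0,0,0,0.3,0, 0,0,0,0.3,0, 0,0,0,0.3,0, 0,0,0,0.3,0, 0,0,0,0.2,0, 0,0,0,0,0, 0,0,0,0,0]' 20;python3 -c "
from h import *
go([.477,.151,.112],0.1)"
```

```text
clock: 8.37
position: [0.4652, 0.1438, 0.122]
ee_rot: [3.12, 0.002, -0.059]
force: [-0.3, 0.2, 0.3]
width: 0.008
t 8.37 pos [0.4652 0.1438 0.122 ] ang 0.05 tilt [-0.0375 -0.0209] F [-0.3  0.2  0.3] T [ 0.07 -0.05  0.02] w 0.7
turn -0.01
shift [ 0.306 -0.185  0.236]
```

```bash
python3 -m jog '[0,0.3,-0.18,0.06,0, 0,0,0,0,0, 0,0,0,0.06,0, 0,0,0,0.05,0, 0,0,0,0,0]';python3 -c "
from h import *
go([.477,.151,.112],0.1)"
```

```text
clock: 8.78
position: [0.4767, 0.1508, 0.1149]
ee_rot: [3.12, 0.002, -0.059]
force: [0.3, -0.2, 0.5]
width: 0.006
t 8.78 pos [0.4767 0.1508 0.1149] ang 0.06 tilt [-0.0379 -0.0212] F [ 0.3 -0.2  0.5] T [-0.    0.04  0.06] w 0.6
turn -0.01
shift [ 0.011 -0.005  0.072]
```

```bash
for i in 1 2 3 4; do python3 -m jog '[0,0,0,0.05,0]' | egrep 'position|force'; done
```

```text
position: [0.4766, 0.1508, 0.1133]
force: [0.9, -0.3, -0.2]
position: [0.4765, 0.1505, 0.1115]
force: [-2.2, -2.3, 11.5]
position: [0.4766, 0.15, 0.1103]
force: [-3.9, -4.8, 21.3]
position: [0.4767, 0.1493, 0.1094]
force: [-3.5, -7.0, 18.2]
```

```bash
for i in 1 2 3 4 5; do python3 -m jog '[0,0,-0.01,0.05,0]' | egrep 'position|force'; done
```

```text
position: [0.477, 0.1483, 0.1082]
force: [0.4, -1.2, -0.2]
position: [0.4771, 0.1482, 0.1065]
force: [0.1, -0.2, -0.1]
position: [0.477, 0.1484, 0.1045]
force: [-0.8, 1.0, 0.8]
position: [0.4769, 0.1487, 0.1023]
force: [-0.1, -0.1, -0.1]
position: [0.4769, 0.1489, 0.1005]
force: [-4.4, -5.6, 27.5]
```

c0 snapped: about 21 N, then it dropped to TCP z of about 0.101 and went firm. Next is c1.

```bash
python3 -m jog '[0,0,0,-0.4,0, 0,0,0,-0.5,0, 0,0,0,-0.3,0, 0,0,-0.5,0,0, 0,0,-0.6,0,0, 0,0,-0.6,0,0, 0,0,-0.4,0,0, 0,0,0,0,0, 0,0,0,0,0]';python3 -c "
from h import *
go([.477,.243,.116],0.1)"
```

```text
clock: 10.28
position: [0.4774, 0.2373, 0.1457]
ee_rot: [3.117, -0.005, -0.056]
force: [0.1, -0.8, 0.4]
width: 0.001
t 10.28 pos [0.4774 0.2373 0.1457] ang -0.2 tilt [-0.036  -0.0244] F [ 0.1 -0.8  0.4] T [ 0.05 -0.04  0.03] w 0.1
turn -0.05
shift [ 0.015 -0.16   0.738]
```

```bash
python3 -m jog '[0,0,-0.15,0.2,-0.05, 0,0,0,0.25,0, 0,0,0,0.15,0, 0,0,0,0,0, 0,0,0,0,0]'|egrep 'position|force'; for i in 1 2 3 4 5; do python3 -m jog '[0,0,0,0.04,0]' | egrep 'position|force'; done
```

```text
position: [0.4759, 0.2394, 0.1174]
force: [0.1, -0.1, 0.5]
position: [0.4759, 0.2387, 0.1155]
force: [1.0, 0.5, 0.1]
position: [0.4759, 0.2381, 0.1138]
force: [-0.7, 0.7, -0.1]
position: [0.476, 0.2378, 0.1122]
force: [0.2, 1.1, 0.6]
position: [0.4762, 0.2381, 0.1108]
force: [-1.5, 2.7, 6.8]
position: [0.4765, 0.239, 0.1098]
force: [-1.3, 2.4, 6.8]
```

```bash
python3 -m jog '[0,0,-0.1,0.04,0]' | egrep 'position|force'; for i in 1 2 3 4 5 6; do python3 -m jog '[0,0,0,0.045,0]' | egrep 'position|force'; done
```

```text
position: [0.4769, 0.2424, 0.1085]
force: [-0.9, -4.4, 5.4]
position: [0.477, 0.2432, 0.1073]
force: [-4.0, 3.6, 7.9]
position: [0.477, 0.2438, 0.1059]
force: [-1.5, 0.3, 1.3]
position: [0.4769, 0.244, 0.1041]
force: [0.4, -0.0, 0.2]
position: [0.4769, 0.2441, 0.1021]
force: [0.1, -0.1, 0.2]
position: [0.477, 0.2442, 0.1005]
force: [-5.1, -3.3, 23.9]
position: [0.477, 0.2442, 0.1]
force: [-9.2, -6.6, 37.6]
```

c1 is home, and the force then rose to 37.6 N, so I'll use smaller steps at the stop. Next is c3.

```bash
python3 -m jog '[0,0,0,-0.3,0, 0,0,0,-0.4,0, 0,0.5,0,0,0, 0,0.6,0,0,0, 0,0.6,0,0,0, 0,0.4,0,0,0, 0,0,0,0,0, 0,0,0,0,0]';python3 -c "
from h import *
go([.566,.243,.116],0.1)"
```

```text
clock: 12.37
position: [0.5645, 0.2446, 0.1258]
ee_rot: [3.117, -0.0, -0.051]
force: [-0.6, 0.2, -0.3]
width: 0.003
t 12.37 pos [0.5645 0.2446 0.1258] ang -0.02 tilt [-0.0329 -0.0242] F [-0.6  0.2 -0.3] T [ 0.04  0.06 -0.03] w 0.3
turn -0.02
shift [0.047 0.035 0.245]
```

```bash
python3 -m jog '[0,0.04,0.03,0.15,0, 0,0,0,0,0]'|egrep 'position|force'; for i in 1 2 3 4 5 6; do python3 -m jog '[0,0,0,0.045,0]' | egrep 'position|force'; done
```

```text
position: [0.5645, 0.243, 0.1187]
force: [-1.1, -0.7, -0.7]
position: [0.5636, 0.2432, 0.1168]
force: [0.3, 1.2, -1.0]
position: [0.5625, 0.2431, 0.1146]
force: [-0.4, -0.1, -0.2]
position: [0.5618, 0.2432, 0.1127]
force: [0.6, -0.1, -0.7]
position: [0.5613, 0.2433, 0.1107]
force: [0.4, -0.5, -0.1]
position: [0.5609, 0.2434, 0.1088]
force: [-0.9, -0.2, -0.2]
position: [0.5607, 0.2434, 0.1069]
force: [0.6, -0.3, 0.6]
```

```bash
python3 -m jog '[0,0.12,0,0,0]' | egrep 'position|force'; for i in 1 2 3 4 ; do python3 -m jog '[0,0,0,0.035,0]' | egrep 'position|force'; done
```

```text
position: [0.5646, 0.2436, 0.1063]
force: [0.1, -0.4, 0.1]
position: [0.5656, 0.2435, 0.1051]
force: [0.1, 0.7, -0.4]
position: [0.5658, 0.2435, 0.1036]
force: [-0.5, -0.0, -0.1]
position: [0.566, 0.2434, 0.1021]
force: [0.1, -0.1, -0.3]
position: [0.5661, 0.2434, 0.1009]
force: [-4.8, -2.2, 15.6]
```

```bash
for i in 1 2 ; do python3 -m jog '[0,0,0,0.03,0]' | egrep 'position|force'; done; python3 -m jog '[0,0,0,-0.1,0,0,0,0,0,0]'; python3 -c "
from h import *
go([.566,.151,.116],0.1)
snap('scene','j.png',(270,110,370,190),8)"
```

```text
position: [0.5661, 0.2435, 0.1007]
force: [-6.5, -2.2, 20.0]
position: [0.5661, 0.2435, 0.1009]
force: [-5.3, -2.3, 15.7]
clock: 13.78
position: [0.5665, 0.2438, 0.1059]
ee_rot: [3.117, 0.004, -0.053]
force: [0.5, 0.3, 0.5]
width: 0.004
t 13.78 pos [0.5665 0.2438 0.1059] ang 0.14 tilt [-0.0339 -0.0244] F [0.5 0.3 0.5] T [ 0.09 -0.1   0.01] w 0.3
turn 0.01
shift [-0.026  2.325 -0.196]
```

View pics/j.png

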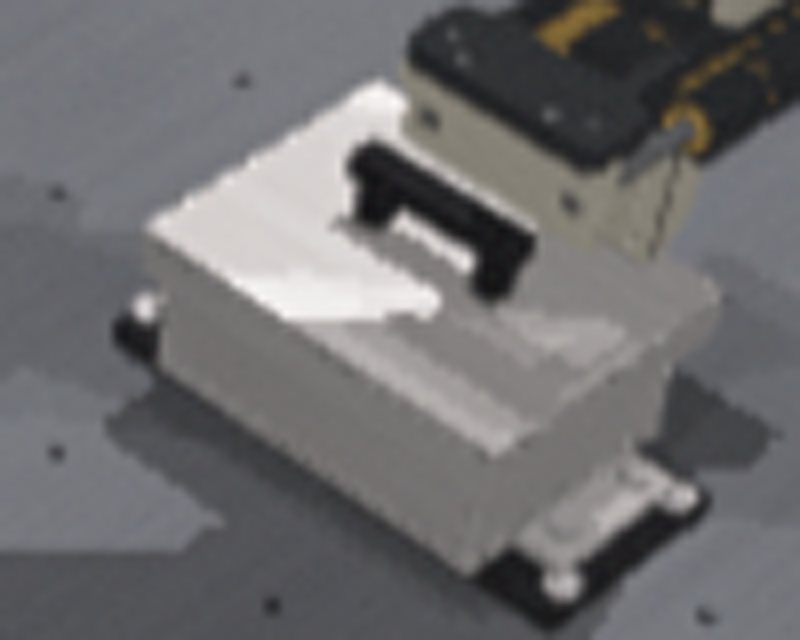

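The scene crop shows the lid looking level. c3 is firm at TCP z 0.1007 (20 N), the same height as the other corners at home. Next is c2.

```bash
python3 -m jog '[0,0,0,-0.5,0, 0,0,0,-0.6,0, 0,0,0.4,0,0, 0,0,0.6,0,0, 0,0,0.6,0,0, 0,0,0.5,0,0, 0,0,0,0,0, 0,0,0,0,0]';python3 -c "
from h import *
go([.566,.151,.116],0.1)"
```

```text
clock: 14.5
position: [0.5665, 0.1565, 0.1491]
ee_rot: [3.115, 0.008, -0.059]
force: [0.3, 0.1, -0.2]
width: 0.006
t 14.5 pos [0.5665 0.1565 0.1491] ang 0.27 tilt [-0.0379 -0.0258] F [ 0.3  0.1 -0.2] T [ 0.08 -0.    0.  ] w 0.6
turn 0.03
shift [0.019 0.117 0.832]
```

```bash
python3 -m jog '[0,0.06,0.12,0.2,0, 0,0.03,0,0.3,0, 0,0.03,0,0.25,0, 0,0,0,0,0, 0,0,0,0,0]'|egrep 'position|force'; for i in 1 2 3 4 5; do python3 -m jog '[0,0.01,0,0.04,0]' | egrep 'position|force'; done
```

```text
position: [0.5695, 0.152, 0.1137]
force: [-0.2, 0.5, 1.1]
position: [0.5695, 0.1525, 0.1115]
force: [-0.1, 0.2, 0.3]
position: [0.5697, 0.153, 0.1096]
force: [-0.6, 0.1, 0.5]
position: [0.5701, 0.1535, 0.1079]
force: [-0.5, -0.7, 0.4]
position: [0.5705, 0.1538, 0.1063]
force: [0.7, 0.6, 0.3]
position: [0.571, 0.154, 0.1048]
force: [0.1, -0.5, 0.1]
```

```bash
python3 -m jog '[0,-0.1,0.07,0.03,0]' | egrep 'position|force'; for i in 1 2 3 4 5; do python3 -m jog '[0,0,0,0.03,0]' | egrep 'position|force'; done
```

```text
position: [0.5676, 0.1518, 0.1038]
force: [-0.3, 0.6, -0.1]
position: [0.5669, 0.151, 0.1025]
force: [-0.3, -0.1, -0.6]
position: [0.5669, 0.151, 0.1015]
force: [1.8, 2.4, 3.2]
position: [0.567, 0.151, 0.1009]
force: [-3.5, -0.8, 15.9]
position: [0.567, 0.1511, 0.1008]
force: [-5.4, -1.7, 16.9]
position: [0.567, 0.1511, 0.1009]
force: [-5.5, -0.7, 14.8]
```

All four corners are firm at the same TCP z of about 0.1008. I'll take the hand off, then go over the handle's middle.

```bash
python3 -m jog '[0,0,0,-0.5,0, 0,0,0,-0.6,0, 0,0,0,-0.6,0, 0,-0.4,-0.4,0,0, 0,-0.4,-0.4,0,0, 0,-0.25,-0.3,0,0, 0,0,0,0,0, 0,0,0,0,0, 0,0,0,0,0, 0,0,0,0,0]';python3 -c "
from h import *
go([.521,.197,.135],0.1)
snap('scene','k.png',(270,110,370,190),8)"
```

```text
clock: 16.67
position: [0.5275, 0.1951, 0.1738]
ee_rot: [3.117, 0.009, -0.054]
force: [0.0, 0.1, -0.2]
width: 0.006
t 16.67 pos [0.5275 0.1951 0.1738] ang 0.31 tilt [-0.0348 -0.0245] F [ 0.   0.1 -0.2] T [ 0.01 -0.07 -0.  ] w 0.5
turn 0.04
shift [-0.127 -0.073  0.975]
```

View pics/k.png

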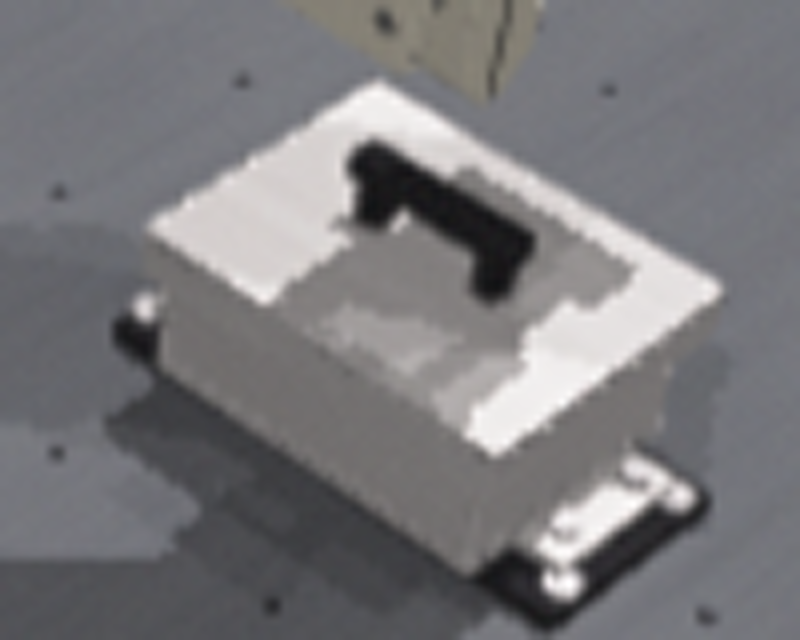

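The lid looks level, with top corners at (148,228), (497,455), (722,285) and (378,80). I'll compare those with the predicted home projection.

```bash
python3 -m jog '[0,-0.12,-0.07,0.3,-0.03, 0,0,0,0.3,0, 0,0,0,0.25,0, 0,0,0,0,0]'|egrep 'position|force'; python3 -c "
from h import *
go([.5215,.197,.130],0.1)
c=cam('scene')
for z in(.076,.084): print(z,[((proj(c,[.5215+i*.0755,.197+j*.058,z])-[270,110])*8).round(0) for i in(-1,1) for j in(-1,1)])
"; for i in 1 2 ; do python3 -m jog '[0,0,0,0.03,0]' | egrep 'position|force'; done
```

```text
position: [0.5242, 0.1938, 0.1385]
force: [-0.2, -0.1, 0.3]
t 17.05 pos [0.5242 0.1938 0.1385] ang 0.17 tilt [-0.0333 -0.0252] F [-0.2 -0.1  0.3] T [ 0.05  0.03 -0.02] w 0.5
turn 0.01
shift [-0.059 -0.086  0.213]
0.076 [array([137., 220.]), array([369.,  76.]), array([488., 449.]), array([719., 282.])]
0.084 [array([138., 201.]), array([371.,  57.]), array([492., 430.]), array([723., 263.])]
position: [0.5244, 0.1932, 0.137]
force: [-0.0, 0.2, -0.3]
position: [0.5245, 0.1927, 0.1356]
force: [-0.1, 0.8, -0.3]
```

The image fits home height at all four corners (8 mm too high would be about 19 px off). Now the check push.

```bash
python3 -m jog '[0,-0.07,-0.1,0.03,0]' | egrep 'position|force'; for i in 1 2 3 4 5 6; do python3 -m jog '[0,0,0,0.03,0]' | egrep 'position|force'; done
```

```text
position: [0.5225, 0.1956, 0.1345]
force: [0.9, -0.3, 0.7]
position: [0.5221, 0.1967, 0.1335]
force: [0.0, 0.9, -0.2]
position: [0.5223, 0.1969, 0.1326]
force: [-0.2, -0.2, -0.1]
position: [0.5223, 0.1972, 0.1316]
force: [1.3, 0.6, 0.9]
position: [0.5223, 0.1973, 0.1305]
force: [-0.0, 0.8, 0.3]
position: [0.5224, 0.1974, 0.1293]
force: [-0.1, 0.1, -0.2]
position: [0.5224, 0.1974, 0.1282]
force: [-1.5, -0.4, 7.5]
```

```bash
for i in 1 2 3; do python3 -m jog '[0,0,0,0.035,0]' | egrep 'clock|position|force'; done
```

```text
clock: 17.88
position: [0.5225, 0.1974, 0.1276]
force: [-6.6, -3.6, 22.1]
clock: 17.97
position: [0.5225, 0.1974, 0.1276]
force: [-6.6, -3.0, 22.1]
clock: 18.05
position: [0.5225, 0.1974, 0.1278]
force: [-6.0, -3.0, 18.6]
```

```bash
for i in 1 2 3 4 5; do python3 -m jog '[0,0,0,0.036,0, 0,0,0,0.036,0, 0,0,0,0.036,0]' | egrep 'clock|position|force'; done
```

```text
clock: 18.3
position: [0.5224, 0.1974, 0.1278]
force: [-5.2, -1.9, 16.5]
clock: 18.55
position: [0.5224, 0.1974, 0.1278]
force: [-5.8, -2.1, 16.8]
clock: 18.8
position: [0.5222, 0.1974, 0.1278]
force: [-4.9, -2.5, 16.8]
clock: 19.05
position: [0.5222, 0.1974, 0.1278]
force: [-5.9, -2.6, 16.5]
clock: 19.3
position: [0.5221, 0.1974, 0.1278]
force: [-5.5, -2.3, 16.2]
```

It settles at 16.5 N, a bit under 20, so I'll raise it slightly and hold a full second at 20 N.

```bash
for i in 1 2 3 4 5 6; do python3 -m jog '[0,0,0,0.043,0, 0,0,0,0.043,0, 0,0,0,0.043,0]' | egrep 'clock|position|force'; done
```

```text
clock: 19.55
position: [0.5221, 0.1974, 0.1277]
force: [-7.4, -3.6, 20.4]
clock: 19.8
position: [0.522, 0.1974, 0.1277]
force: [-6.6, -2.3, 19.8]
clock: 20.05
position: [0.5219, 0.1974, 0.1277]
force: [-6.2, -3.0, 19.9]
clock: 20.3
position: [0.5219, 0.1974, 0.1277]
force: [-6.2, -1.8, 20.5]
clock: 20.55
position: [0.5218, 0.1974, 0.1277]
force: [-7.2, -3.6, 20.6]
clock: 20.8
position: [0.5217, 0.1974, 0.1277]
force: [-7.0, -2.2, 19.6]
```

```bash
python3 -m jog '[0,0,0,-0.3,0, 0,0,0,-0.6,0, 0,0,0,-0.8,0, 0,0,0,-0.8,0, 0,0,0,-0.6,0, 0,0,0,0,0, 0,0,0,0,0, 0,0,0,0,0]'; python3 -c "
from h import *
snap('scene','l.png',(270,110,370,190),8)"
```

```text
clock: 21.47
position: [0.5212, 0.2001, 0.2573]
ee_rot: [3.117, -0.002, -0.004]
force: [0.7, -0.1, 0.0]
width: 0.004
```

View pics/l.png

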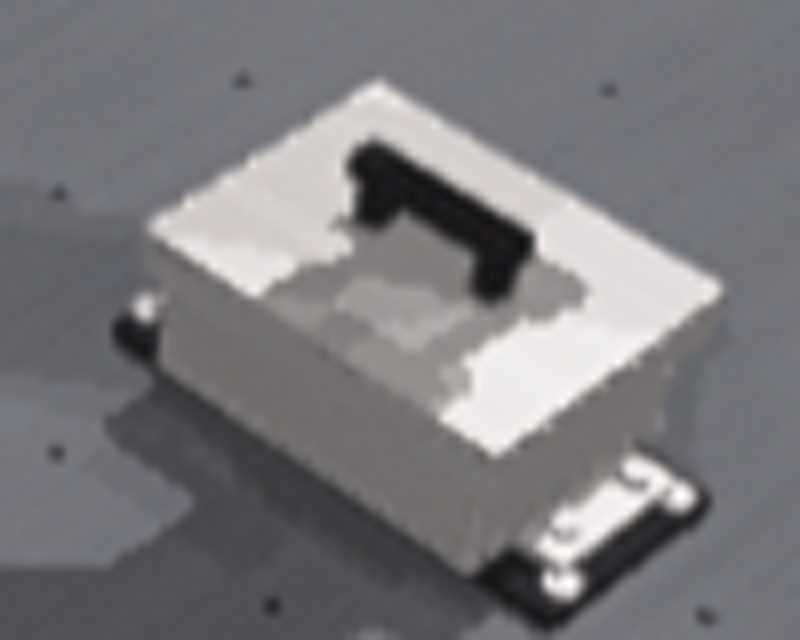

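The lid hasn't moved: it is level and its corners are at the same pixels as before the push. The hand is clear.

```bash
python3 -c "
from cell import *
print(sign_off())"
```

```text
the job is handed in; nothing more can be done
None
```

The white lid is on the housing and clipped home at all four corners, and the job was handed in at about 21.5 s with the hand clear.

- **Pressing:** I set the lid on its catches, let go, and pressed the corners with closed fingers. c0 snapped over at about 21 N and c1 at about 8 N. c3 and c2 were already down when I reached them; I felt no snap there. All four ended firm at the same height, TCP z about 0.1005 m.
- **Force peak:** the highest downward reading was 37.6 N, at c1 after it was already home. That is close to the 40 N limit. Readings come only at the end of each move, so a brief peak in between could have gone unseen.
- **Check push:** after lifting off, I pushed on top of the handle, since that is the lid's middle. It held about 16.5 N for 1.3 s, then 19.6–20.6 N for 1.25 s or more. Nothing gave.
- **Side force:** the tool was tilted about 2°, so the check push also carried about 7 N sideways.
- **Final picture:** the lid is level and its corners are where they were before the push. Their positions match the home height, not the unclipped one. I did not touch the bystanders or the pink and red lids, though I took no final picture of the whole bench.

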